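# Close the drill jig over the brass casting

### The arm

A 6-joint arm with a two-finger parallel gripper is mounted at the origin on the work surface. World frame = base frame: x ahead of the robot, y to its left, z up, the work surface at z = 0. Lengths are in m, angles in rad, forces in N, time in s.
With the tool pointing down it reaches from about 0.325 to 0.9 m from the base axis. Payload 6.1 kg.
Tool frame: the origin (TCP) lies midway between the tips of the shut fingers; the grasp point (between the pads) lies 19 mm behind it; z points along the fingers, y is the line along which they close (so a half turn about z gives the same grasp; the last joint's range is limited). The gripper opens to 85 mm and grips with 20 to 120 N. Pads are 22 mm wide; open, the fingers measure 114 mm over their backs; the gripper's body (76 mm by 85 mm) begins 54 mm behind the grasp point. The pads swing forward as they close: fully open they stand 13 mm farther back than shut.
Start: joints at [-1.371, 0.22, 1.526, -0, 1.395, -0.126], TCP at [0.2, -0.592, 0.231] pointing down, gripper open.
Joint ranges: [-2.98, 2.98], [-0.91, 2.08], [0.09, 2.57], [-1.24, 4.39], [0.2, 2.65], [-2.68, 2.68]. Speed limits (rad/s): [2.57, 2.57, 3.01, 3.14, 3.14, 3.14].

### API

Orientations are given as [roll, pitch, yaw] about the fixed x, y, z axes, in that order (R = Rz(yaw) Ry(pitch) Rx(roll)).
In Python, from plant import movep, move_l, set_joints, gripper_to, hold, inverse_kinematics, observe, get_image, get_calibration, Unreachable, job_done gives the robot as it stands. Calls block until the motion is done:
- movep(position, orientation): joint-space move of the TCP to a pose.
- move_l(position, feed=0.15, rotation=None, max_force=None): straight line of the TCP; rotation=None keeps the orientation; feed is the mean speed in m/s. With max_force (N) it stops when the force on the tool has changed by that much, and returns True; else False.
- set_joints(angles): joint-space move.
- gripper_to(opening, f_grip=None): finger opening in m; f_grip is the grip in N (None keeps the last); returns when the fingers have stopped.
- hold(seconds).
- inverse_kinematics(position, orientation): joint angles nearest the present ones, or None.
- observe(): the state.
- get_image(name): name is "scene" or "top"; returns (picture, depth): 480x640x3 uint8, red, green, blue; 480x640 float32, m along the optical axis (not along the pixel's ray), 0 where there is no reading.
- get_calibration(name): a dict with "intrinsics" (3x3 intrinsics, pixels), "dist_coeffs" ([k1, k2, p1, p2, k3] as OpenCV has them; the pictures are not rectified), "world_from_camera" (4x4, takes a point from camera to world coordinates). Camera axes: x right, y down, z forward; pixel columns grow to the right and rows downward; lengths in m; the calibration is good to about 2 mm. A picture is of the moment at which its call begins. get_calibration takes no time and is no camera call.
A pose or a line that the arm cannot do raises Unreachable and nothing moves.
- job_done(): hands the job in; it is judged then, once.
The state is a dict: "time_s": time; "q": joint angles; "joint_velocities": joint speeds; "joint_torque": joint torques, N m; "eef_pos": TCP position; "tcp_rot": TCP orientation; "ft_force": force on the tool from outside, world axes, zero at the start; "torque": the same for the moment, N m; "opening": finger opening in m; "grasp_force": force on a finger pad.
Only numpy, scipy, OpenCV 4.12 (cv2) and the standard library are available. Lean on these libraries where they do the work, as an engineer would, in place of code of your own. Each camera call takes 0.05 s, during which the arm holds its last target. There are 200 camera calls.

### The job

A brass scroll casting lies ready in the drill jig. Take the long aluminium plate by its red grip and, keeping it level, lower it, either way round, over the jig's two pins until it sits home on both rests; do not drop it, let go only when it is down. Leave the short dark plate with the wooden grip where it lies.

Things in the scene. Friction and masses are not known exactly. Their poses are not given: they have to be found in the camera images.
- jig_base: Jig base fixed to the bench: dark slab 210 (x) x 110 x 18 mm, near each end an aluminium rest 45 x 90 mm, its top 34 mm over the bench. On each rest, at x = +-70, y = 0, a steel pin: 20 mm diameter for 14 mm, then tapering to 6 mm at its tip, 42 mm above the rest. A casting lies between the rests, below their tops. Origin: centre of underside, on the bench; x from pin to pin, z up.
- long_plate: Loose aluminium plate, flat on the bench, 0.4-0.6 kg, balanced: 190 (x) x 90 x 10 mm, 30 mm through holes at x = +-70, y = 0; brass bushes 3 mm proud at x = +-40, y = +-29. On its middle a red grip, 60 along x, 26 thick along y, from 10 to 55 mm above the underside: pinch its 26 mm. Origin: centre of underside; z up. A half turn looks alike. Home, the underside is 34 mm above the base's origin.
- short_plate: Plate for another jig, loose, to be left alone: dark steel, 130 (x) x 90 x 10 mm, two 18 mm holes 90 mm apart, a pale wooden grip 60 x 26 x 45 mm on its middle. Origin: centre of underside; x along the length, z up.
Mind the look-alikes: they are no part of the job. Of the things shaped like the long_plate, the aluminium one is meant.

How it is judged:
By the outcome, as a careful person would: the job done as asked, in the order asked, and still so for the second after the job is handed in, with the robot touching nothing.
It also fails if it takes over 45 s, if anything falls off the work surface, if the arm or the gripper's body presses on something with over 40 N, if the wrist force passes 120 N, or if a joint passes its speed limit or range.

## Working session

There is one attempt and no reset: what is moved stays moved. The work goes in short steps, each a Python script; the robot and the scene stay as the last script left them, time stands still between calls to the robot, and variables do not carry over. Pictures are saved under pics/ and viewed, at most 10 in all, crops included, and the job is handed in when it is done.

```bash
mkdir -p pics; ls
python3 - <<'E'
from plant import *
import cv2,numpy as np
for n in("top","scene"):
    p,d=get_image(n); cv2.imwrite(f"pics/{n}0.png",p[:,:,::-1]); np.save(f"pics/{n}0.npy",d)
    print({k:np.round(v,3).tolist() for k,v in get_calibration(n).items()})
E
```

```text
pics
{'intrinsics': [[453.02, 0.0, 318.604], [0.0, 453.02, 233.623], [0.0, 0.0, 1.0]], 'dist_coeffs': [0.022, 0.0, 0.0, 0.0, 0.0], 'world_from_camera': [[-0.004, -0.991, 0.136, 0.328], [-1.0, 0.003, -0.008, 0.004], [0.007, -0.136, -0.991, 0.826], [0.0, 0.0, 0.0, 1.0]]}
{'intrinsics': [[441.679, 0.0, 320.158], [0.0, 441.679, 238.743], [0.0, 0.0, 1.0]], 'dist_coeffs': [-0.088, 0.0, 0.0, 0.0, 0.0], 'world_from_camera': [[-0.41, 0.749, -0.521, 0.894], [0.912, 0.341, -0.227, 0.182], [0.008, -0.568, -0.823, 0.725], [0.0, 0.0, 0.0, 1.0]]}
```

View pics/top0.png

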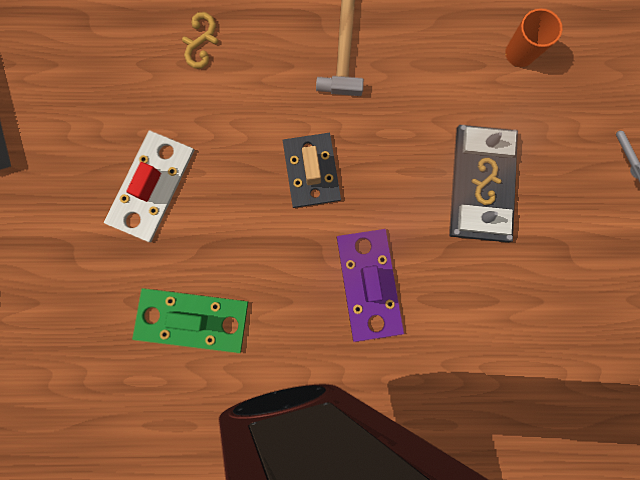

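View pics/scene0.png

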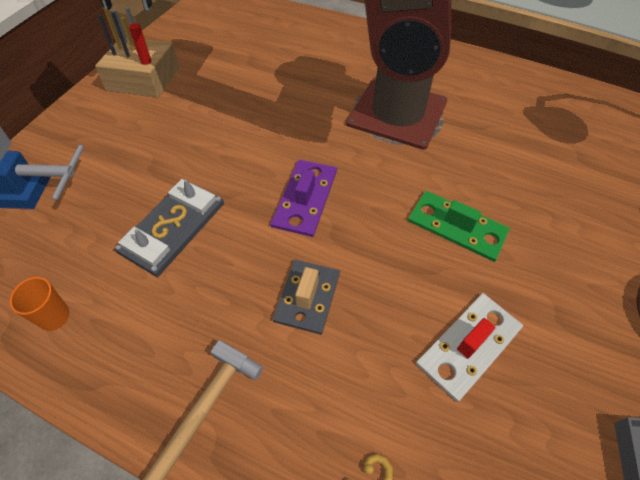

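The top view shows the aluminium plate with the red grip at about (149,186) and the jig at about (485,183), with pins near (493,140) and (489,217). Next I'll enlarge both for the corners and pins.

Run:
```python
import cv2,numpy as np
def c(f,x,y,w,h,s,o):
    im=cv2.imread(f)[y:y+h,x:x+w]; im=cv2.resize(im,None,fx=s,fy=s,interpolation=cv2.INTER_CUBIC)
    for i in range(0,w,20): cv2.putText(im,str(x+i),(i*s,10),0,.35,(255,255,255),1); cv2.line(im,(i*s,12),(i*s,18),(255,255,255),1)
    for i in range(20,h,20): cv2.putText(im,str(y+i),(0,i*s+4),0,.35,(255,255,255),1); cv2.line(im,(24,i*s),(30,i*s),(255,255,255),1)
    return im
a=c("pics/top0.png",95,120,100,125,4,0);b=c("pics/top0.png",435,120,100,125,4,0)
cv2.imwrite("pics/topc.png",np.hstack([a,b]))
a=c("pics/scene0.png",410,285,120,120,3,0);b=c("pics/scene0.png",105,165,130,120,3,0)
cv2.imwrite("pics/scc.png",np.hstack([a,b]))
```

```text
(no output)
```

View pics/topc.png

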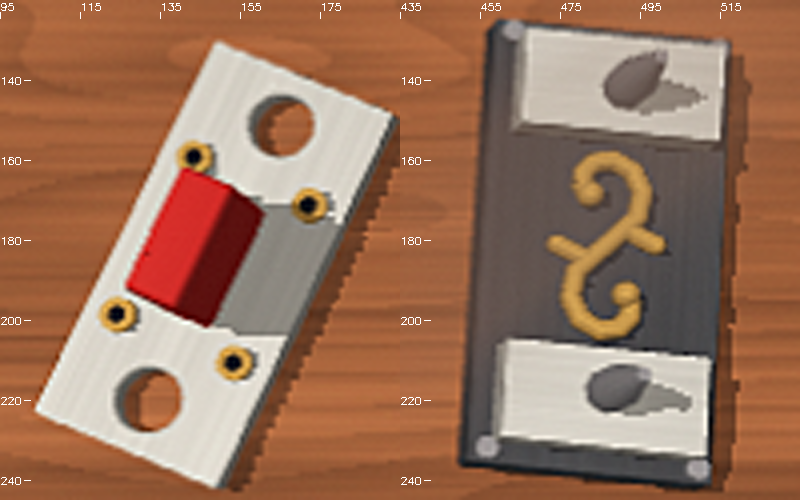

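View pics/scc.png

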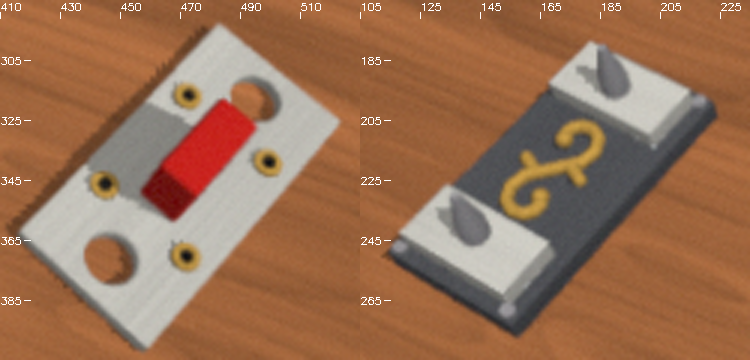

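Readings from the crops: in the top view the plate corners are at about (149,130), (193,149), (150,242) and (104,222), and the pin tips at about (500,133) and (495,213). Next I'll fit both poses from both cameras.

```bash
cat > fit.py <<'E'
import cv2,numpy as np
from scipy.optimize import least_squares
from plant import *
C={n:get_calibration(n) for n in("top","scene")}
def proj(n,P):
    c=C[n]; T=np.linalg.inv(np.array(c["world_from_camera"]))
    return cv2.projectPoints(np.float64(P),cv2.Rodrigues(T[:3,:3])[0],T[:3,3],np.array(c["intrinsics"]),np.array(c["dist_coeffs"],float))[0][:,0]
def place(p,L):
    c,s=np.cos(p[2]),np.sin(p[2]); L=np.asarray(L,float)
    return np.c_[p[0]+c*L[:,0]-s*L[:,1],p[1]+s*L[:,0]+c*L[:,1],L[:,2]+(p[3] if len(p)>3 else 0)]
def fit(obs,x0):  # obs: {cam:(local fn or array [m], pixels)}
    f=lambda p:np.concatenate([(proj(n,place(p,L))-U).ravel() for n,(L,U) in obs.items()])
    r=least_squares(f,x0,loss="soft_l1",x_scale=[.01]*len(x0)); return r.x,np.sqrt(np.mean(f(r.x)**2))
E
cat > m1.py <<'E'
from fit import *
h=.010
cor=lambda i,j:(i*.095,j*.045,h)
bu=lambda i,j:(i*.040,j*.029,.013)
Lt=[cor(1,1),cor(1,-1),cor(-1,-1),cor(-1,1),bu(1,1),bu(1,-1),bu(-1,1),bu(-1,-1),(.07,0,h),(-.07,0,h)]
Ut=np.array([(215,42),(394,117),(220,488),(36,408),(195,157),(311,206),(118,314),(235,362),(282,126),(148,400)])/4+[95,120]
Ls=[cor(1,1),cor(1,-1),cor(-1,-1),cor(-1,1),bu(1,1),bu(1,-1),bu(-1,-1),bu(-1,1),(.07,0,h),(-.07,0,h)]
Us=np.array([(147,348),(18,232),(217,24),(340,122),(186,256),(104,183),(188,95),(268,162),(110,258),(255,99)])/3+[410,285]
P={"top":(Lt,Ut),"scene":(Ls,Us)}
rc=.07+.01
def J(rc):
    k=lambda a,b,j:(a*rc+b*.0225,j*.045,.034)
    Lt=[k(1,1,1),k(1,1,-1),k(1,-1,-1),k(1,-1,1),k(-1,1,1),k(-1,1,-1),k(-1,-1,-1),k(-1,-1,1),(.07,0,.076),(-.07,0,.076)]
    Ut=np.array([(117,27),(322,40),(317,140),(117,121),(103,340),(311,357),(309,458),(98,435),(261,52),(241,372)])/4+[435,120]
    Ls=[k(1,1,-1),k(1,1,1),k(1,-1,-1),k(1,-1,1),k(-1,-1,-1),k(-1,-1,1),k(-1,1,-1),k(-1,1,1),(.07,0,.076),(-.07,0,.076)]
    Us=(np.array([(399,232),(507,296),(449,185),(551,240),(590,42),(692,91),(550,85),(655,140),(455,196),(594,44)])-[360,0])/3+[105,165]
    return {"top":(Lt,Ut),"scene":(Ls,Us)}
def rep(t,O,x0):
    for o in (O,{"top":O["top"]},{"scene":O["scene"]}):
        x,e=fit(o,x0); print(t,list(o),x.round(4),e.round(2))
rep("plate",P,[.5,.3,-.4])
for rc in (.07,.075,.08): rep(f"jig{rc}",J(rc),[.5,-.3,0])
E
python3 m1.py
```

```text
plate ['top', 'scene'] [ 0.5315  0.3105 -0.3992] 0.97
plate ['top'] [ 0.5301  0.3081 -0.3992] 0.43
plate ['scene'] [ 0.5326  0.3118 -0.3983] 0.21
jig0.07 ['top', 'scene'] [ 0.5351 -0.3047 -0.0951] 1.38
jig0.07 ['top'] [ 0.5342 -0.3059 -0.0961] 1.14
jig0.07 ['scene'] [ 0.5365 -0.3017 -0.1048] 1.12
jig0.075 ['top', 'scene'] [ 0.5343 -0.3047 -0.0918] 1.37
jig0.075 ['top'] [ 0.5343 -0.3059 -0.0972] 0.99
jig0.075 ['scene'] [ 0.5352 -0.3022 -0.0864] 1.37
jig0.08 ['top', 'scene'] [ 0.5342 -0.3054 -0.086 ] 2.69
jig0.08 ['top'] [ 0.5349 -0.3059 -0.0957] 2.57
jig0.08 ['scene'] [ 0.5338 -0.3035 -0.051 ] 2.75
```

```bash
cat > s1.py <<'E'
from fit import *
pi=np.pi
p=[.5315,.3105,-.399]; j=[.5348,-.3045,-.094]
for k in (0,pi,-pi):
    for q,z in ((p,.2),(p,.022),(j,.25),(j,.056)):
        s=inverse_kinematics([q[0],q[1],z],[pi,0,q[2]+k]); print(round(k,1),z,None if s is None else np.round(s,2).tolist())
E
python3 s1.py
```

```text
0 0.2 [0.4, 0.22, 1.59, -0.0, 1.34, 2.37]
0 0.022 [0.4, 0.43, 1.69, -0.0, 1.02, 2.37]
0 0.25 [-0.65, 0.19, 1.53, -0.0, 1.42, 1.02]
0 0.056 [-0.65, 0.38, 1.68, -0.0, 1.08, 1.02]
3.1 0.2 [0.4, 0.22, 1.59, 0.0, 1.34, -0.77]
3.1 0.022 [0.4, 0.43, 1.69, 0.0, 1.02, -0.77]
3.1 0.25 [-0.65, 0.19, 1.53, 0.0, 1.42, -2.12]
3.1 0.056 [-0.65, 0.38, 1.68, 0.0, 1.08, -2.12]
-3.1 0.2 [0.4, 0.22, 1.59, 0.0, 1.34, -0.77]
-3.1 0.022 [0.4, 0.43, 1.69, 0.0, 1.02, -0.77]
-3.1 0.25 [-0.65, 0.19, 1.53, 0.0, 1.42, -2.12]
-3.1 0.056 [-0.65, 0.38, 1.68, 0.0, 1.08, -2.12]
```

Run:
```python
from plant import *
import numpy as np,cv2
pi=np.pi
movep([.5315,.3105,.16],[pi,0,-.399+pi])
print(move_l([.5315,.3105,.024],.12,max_force=15))
gripper_to(0.0,60); s=observe(); print(s["opening"],s["grasp_force"],s["eef_pos"],s["time_s"])
move_l([.5315,.3105,.2],.12); 
s=observe(); print(s["opening"],s["ft_force"],s["torque"])
movep([.5348,-.3045,.2],[pi,0,-.094+pi]); hold(.3)
s=observe(); print(s["opening"],s["ft_force"],s["torque"],s["eef_pos"],s["tcp_rot"],s["time_s"])
ims=[]
for n,(x,y) in (("top",(420,80)),("scene",(80,120))):
    p,d=get_image(n); cv2.imwrite(f"pics/{n}1.png",p[:,:,::-1])
```

```text
False
0.02534375573992374 61.026198863983154 [0.53185063 0.31081282 0.0243893 ] 5.325
0.02532778788508636 [-0.41319916 -0.0372031  -6.70598307] [ 0.02790782 -0.05119461 -0.01012234]
0.025557621063089654 [ 0.27342898 -0.20400203 -6.51004501] [ 0.01431066 -0.00240704  0.0404916 ] [ 0.53503938 -0.30403184  0.19998948] [ 3.14152861e+00 -1.20963864e-05  3.04834829e+00] 9.4417
```

View pics/top1.png

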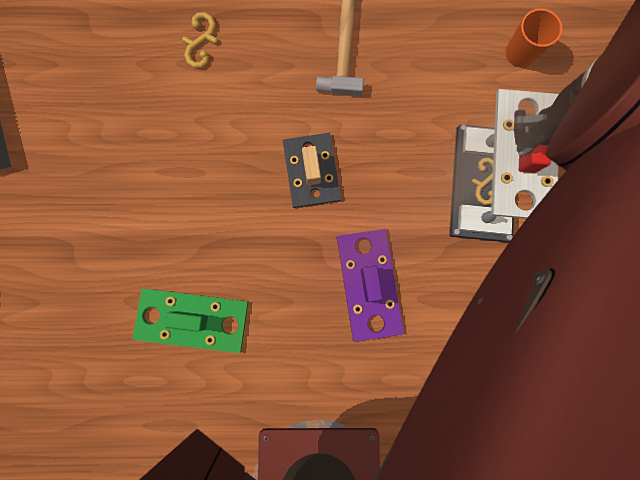

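View pics/scene1.png

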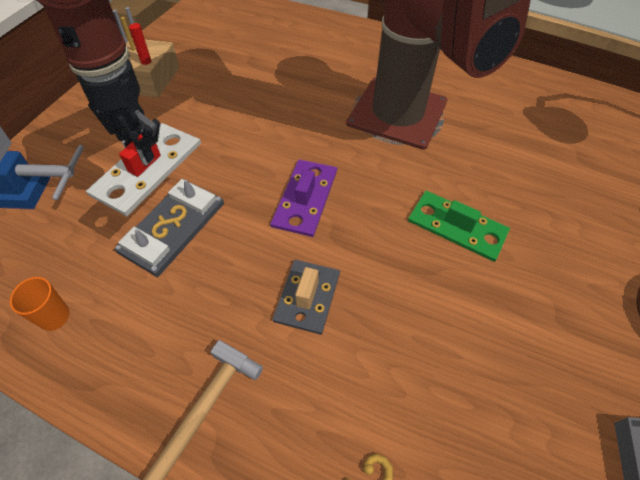

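Plate held level above the jig; it sits at about (525,150) in the top view and (145,168) in the scene view. I'll come down to about 15 mm over the pin tips and measure there.

Run:
```python
from plant import *
import numpy as np,cv2
print(move_l([.5348,-.3045,.116],.12,max_force=15)); hold(.3)
s=observe(); print(s["eef_pos"],s["tcp_rot"],s["time_s"])
def c(n,x,y,w,h,s):
    p,d=get_image(n); im=p[y:y+h,x:x+w,::-1]; im=cv2.resize(im,None,fx=s,fy=s,interpolation=cv2.INTER_CUBIC)
    for i in range(0,w,20): cv2.putText(im,str(x+i),(i*s,10),0,.35,(255,255,255),1); cv2.line(im,(i*s,12),(i*s,18),(255,255,255),1)
    for i in range(20,h,20): cv2.putText(im,str(y+i),(0,i*s+4),0,.35,(255,255,255),1)
    return im
cv2.imwrite("pics/two2.png",np.hstack([c("top",440,95,95,145,4),c("scene",90,120,100,145,4)]))
```

```text
False
[ 0.5351915  -0.30478971  0.11681284] [-3.14087244e+00  1.14456422e-03  3.04761318e+00] 10.6917
```

View pics/two2.png

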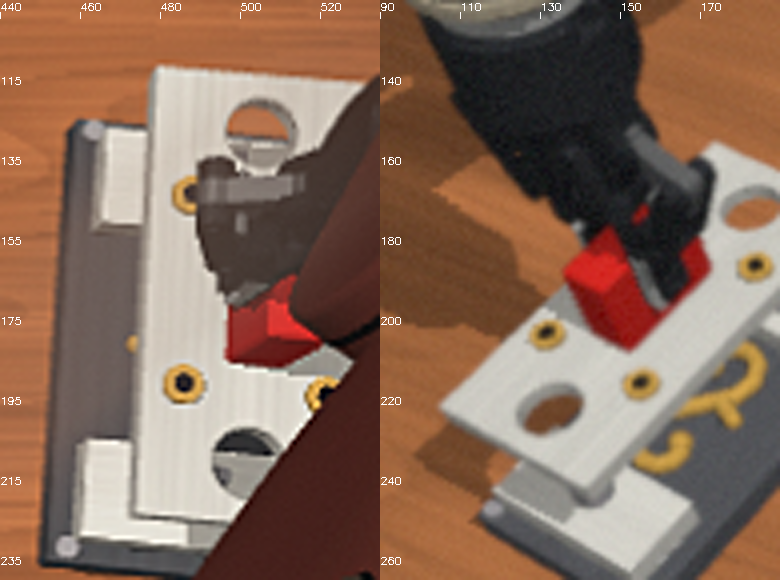

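```bash
cat > m2.py <<'E'
from m1 import *
print()
Lt=[cor(1,1),cor(-1,1),(.07,0,h),(-.07,0,h),bu(-1,1),bu(1,1)]
Ut=np.array([(155,67),(134,513),(261,131),(248,463),(184,383),(191,193)])/4+[440,95]
Ls=[cor(1,-1),cor(1,1),cor(-1,-1),(.07,0,h),(-.07,0,h),bu(1,-1),bu(1,1),bu(-1,1)]
Us=(np.array([(441,407),(586,493),(713,142),(549,409),(750,206),(547,332),(641,382),(755,265)])-[380,0])/4+[90,120]
up=lambda L:np.array(L)+[0,0,.0924]
rep("held",{"top":(up(Lt),Ut),"scene":(up(Ls),Us)},[.535,-.305,-.09])
rep("held z",{"top":(Lt,Ut),"scene":(Ls,Us)},[.535,-.305,-.09,.09])
rep("jig.0725",J(.0725),[.5,-.3,0])
E
python3 m2.py | sed '1,/^$/d'
```

```text
held ['top', 'scene'] [ 0.5343 -0.3042 -0.0859] 0.83
held ['top'] [ 0.5337 -0.3057 -0.0929] 0.18
held ['scene'] [ 0.536  -0.3017 -0.0912] 0.27
held z ['top', 'scene'] [ 0.5342 -0.3059 -0.0913  0.0889] 0.58
held z ['top'] [ 0.5337 -0.3057 -0.0929  0.0924] 0.18
held z ['scene'] [ 0.5356 -0.3023 -0.0914  0.0916] 0.27
jig.0725 ['top', 'scene'] [ 0.5344 -0.3045 -0.0938] 1.11
jig.0725 ['top'] [ 0.5339 -0.3059 -0.0967] 0.62
jig.0725 ['scene'] [ 0.5361 -0.3017 -0.0995] 0.99
```

Held plate and jig agree to under 1 mm and 0.01 rad, well inside the 5 mm clearance. Lowering now with a force guard.

Run:
```python
from plant import *
import numpy as np,cv2
pi=np.pi
R=[pi,0,-.099+pi]
def st(): s=observe(); print(s["eef_pos"].round(4) if hasattr(s["eef_pos"],"round") else s["eef_pos"],np.round(s["ft_force"],1),round(s["time_s"],2))
st()
hit=move_l([.5348,-.3045,.064],.06,rotation=R,max_force=10); print(hit); st()
if not hit:
    print(move_l([.5348,-.3045,.054],.015,max_force=11)); st()
p,d=get_image("scene"); a=cv2.resize(p[130:270,90:235,::-1],None,fx=4,fy=4); cv2.imwrite("pics/s3.png",a)
```

```text
[ 0.535  -0.3046  0.1164] [-0.7 -0.3 -5.5] 10.79
False
[ 0.5352 -0.3048  0.0645] [ 0.6  0.3 -5.1] 11.81
True
[ 0.5351 -0.3047  0.0584] [ 0.6 -0.9  5.3] 12.28
```

View pics/s3.png

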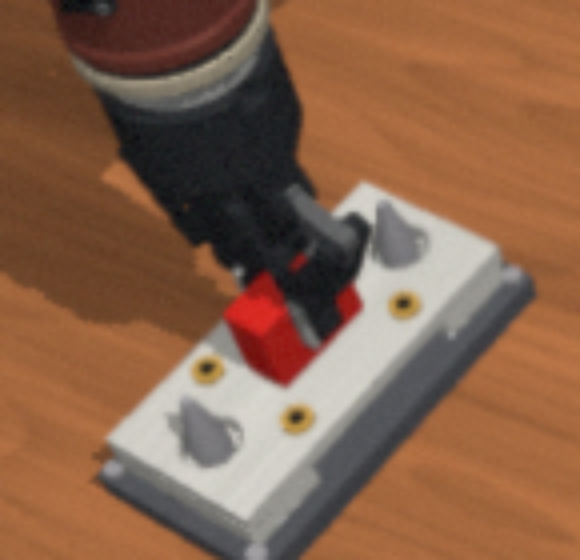

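Both pins stand through the holes (crop (400,240) and (205,435)), and contact came at TCP z = 0.0584, exactly the expected home height. Releasing and retreating.

Run:
```python
from plant import *
import numpy as np,cv2
gripper_to(.06); hold(.2)
print(move_l([.5348,-.3045,.2],.1,max_force=15)); hold(.5)
s=observe(); print(s["eef_pos"],s["ft_force"],s["time_s"])
ims=[get_image("scene")[0][130:270,90:235,::-1],get_image("top")[0][110:250,435:535,::-1]]
cv2.imwrite("pics/s4.png",np.hstack([cv2.resize(i,None,fx=3,fy=3) for i in ims]))
```

```text
False
[ 0.5347969  -0.30452704  0.20000417] [ 0.41054337 -0.51904097 -0.29047031] 15.05
```

View pics/s4.png

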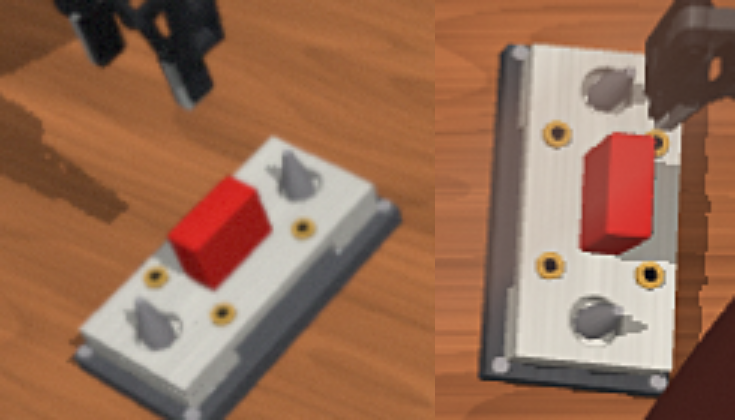

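The plate sits flat on both rests with a pin through each hole, and the gripper is clear of it.

```bash
python3 -c "
from plant import *
print(job_done())"
```

```text
the job is handed in; nothing more can be done
None
```

The long aluminium plate is home on both jig rests with a pin through each hole, the short dark plate was left alone, the gripper is clear, and the job was handed in at about 15 s.

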